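# Drive out a castor's axle pin with a drift punch

## Robot

A 7-joint arm with a two-finger parallel gripper is mounted at the origin on the work surface. World frame = base frame: x ahead of the robot, y to its left, z up, the work surface at z = 0. Lengths are in m, angles in degrees, forces in N, time in s.
With the tool pointing down it reaches from about 0.425 to 0.875 m from the base axis. Payload 4.7 kg.
Tool frame: the origin (TCP) lies midway between the tips of the shut fingers; the grasp point (between the pads) lies 19 mm behind it; z points along the fingers, y is the line along which they close (so a half turn about z gives the same grasp; the last joint's range is limited). The gripper opens to 87 mm and grips with 3 to 60 N. Pads are 19 mm wide; open, the fingers measure 117 mm over their backs; the gripper's body (75 mm by 190 mm) begins 51 mm behind the grasp point.
Start: joints at [64.979, 18.392, -4.016, 83.108, 1.295, 78.541, -3.26], TCP at [0.283, -0.585, 0.223] pointing down, gripper open.
Joint ranges: [-163.93, 163.93], [-17.29, 119.83], [-79.2, 71.16], [3.27, 140.29], [-89.18, 269.18], [5.43, 117.66], [-154.24, 154.24]. Speed limits (degrees/s): [147.25, 147.25, 180, 180, 180, 180, 180].

## Interface

Orientations are given as [roll, pitch, yaw] about the fixed x, y, z axes, in that order (R = Rz(yaw) Ry(pitch) Rx(roll)).
In Python, from cell import env, viewer, boxes_of, masks_of gives the robot as it stands. The module is installed in compiled form; this text tells all that it offers.
- The arm moves only by the tool apply_moves, never from a script. Its argument "moves" is a list of rows, each a list of 7 numbers: the shift along the tool's x, y, z scaled (see below), then the turn, a rotation vector about the tool's x, y, z scaled (see below), then the opening, from 0 (shut) to 1 (fully open). A call has 1 to 20 rows; each row is the pose to reach, as a shift and turn from the pose commanded when the call began, along the tool's axes at that moment; what a row does not reach only later rows make up. The controller multiplies each number of a shift by 0.2 m and each number of a turn by 1.5 rad. A row lasts 1/10 s, in which the tool goes at most 50 mm and 8.59 degrees, less where a joint would pass 70% of its speed; a pose out of reach is approached as far as the arm can. A call with a number of a shift or a turn outside -1 to 1 is refused whole. A call with a gripper value outside its range is refused whole. The fingers move at their own pace and stop on an object; "grip_force" is the grip in N (left out, the last holds). Time passes only in rows, so rows that repeat a pose let the fingers close. It gives the time, the measured TCP pose, the force, the opening and the grip force at its end, in the units of the state.
- env.get_obs(): the state, without advancing time (a new reading comes with each control period).
- viewer.read_camera(name): name is "side" or "top"; returns the picture (480x640x3 uint8, red, green, blue); there is no depth.
- viewer.get_calibration(name): a dict with "fov_y" (degrees; the focal length in pixels is half the picture's height over the tangent of half this angle, whatever the lens; pixels are square), "cx", "cy" (the principal point, pixels), "position" and "orientation" of the camera in the world. Camera axes: x right, y up, looking along -z (the intrinsics and any distortion apply to the point x, -y, -z); pixel columns grow to the right and rows downward; lengths in m; the calibration is good to about 2 mm. A picture is of the moment at which its call begins. get_calibration takes no time and is no camera call.
- env.sign_off(): hands the job in; it is judged then, once.
Trained networks look in the newest picture that a camera, given by its name, has taken for a name from the list of things; names that differ only in an ending like _2 or _b are one class to them, and where a whole thing is asked for, a point or a joint stands for the part that bears it (a point fixed in the world has none). Each returns a list of dicts, best first, with "conf" (0 to 1); they miss things now and then, are a little off and sometimes report something else, mostly with a low value. They report only what shows in the picture. A call takes as long as a camera call. They do not tell look-alikes from the thing itself.
- boxes_of(camera, target): "location" ([column, row] in pixels, amid what is visible of it).
- masks_of(camera, target): "pixels" (480x640 bool, what is visible of it) and "location" ([column, row] in pixels, amid what is visible of it).
The state is a dict: "time_s": time; "qpos": joint angles; "joint_velocities": joint speeds; "effort": joint torques, N m; "tool_pos": TCP position; "tool_rot": TCP orientation; "force": force on the tool from outside, world axes, zero at the start; "wrist_torque": the same for the moment, N m; "grip_width": finger opening in m; "grasp_force": force on a finger pad.
Only numpy, scipy, OpenCV 4.12 (cv2) and the standard library are available. Lean on these libraries where they do the work, as an engineer would, in place of code of your own. Each camera call takes 0.05 s, during which the arm holds its last target. There are 200 camera calls.

## Task

The axle pin of the castor wheel held in the vise is stuck: take the drift punch and, with its round nose, push the pin out from its plain, hidden end, through the wheel, until you feel it come up firmly against its stop, without ramming it. Lay the punch back down flat on the bench, then lift the freed wheel out of the fork and leave it in the green tray. Leave the screwdriver, spray can and tape measure where they are.

Things in the scene. Friction and masses are not known exactly. Their poses are not given: they have to be found in the camera images.
- fork: cast aluminium castor fork, held upside down (two legs up) in a blue vise; fixed. Origin on the axle line, midway between the legs, 105 mm above the bench; z up, y along the axle, x across the legs. Legs 14 mm thick (|y| = 13 to 27 mm), 36 mm wide in x, tops 13 mm above the axle. A level 10.5 mm hole runs along y through both legs, holding the stuck axle pin
- fork_hole (a point): centre of the hole's mouth on the outer face of the fork's +y leg: the punch goes in here, towards the fork's -y. The pin (steel, 10 mm diameter) has its plain end hidden in this hole, 3 to 13 mm deep (it varies). About 9 N moves it, plus 0.4 N per 10 mm/s; it stays where it is left, and goes out only towards -y
- pin_exit (a point): centre of the hole's mouth on the outer face of the -y leg, where the pin's head (16 mm wide, 4 mm thick) comes out. With its plain end 40 to 46 mm deep from fork_hole (it varies, unseen) the pin meets a hard stop; press it there with 15 to 30 N. Wheel and +y leg are then free of it; it stays captive in the -y leg. Over 60 N from the punch on pin or fork is ramming
- vise: blue drill vise on the bench under the fork, fixed, same yaw; origin on the bench below the fork's. Jaw tops 55 mm above the bench, jaws 100 mm long in y; its 24 mm high base spans x = -95 to +115 mm, its screw and 80 mm cross bar reach x = +140 mm at 38 mm height
- punch: drift punch, dark steel, 150 mm long, 140 g, lying on the bench: square shank 13 x 13 x 90 mm, then a bright round nose of 9 mm diameter and 60 mm length. x points along it to the nose, z up as it lies. Origin on the shank's underside (6.5 mm below the middle line), 30 mm behind the shank's front, 90 mm behind the nose's end, near the centre of mass
- punch_tip (a point): centre of the flat end of the punch's nose
- wheel: castor wheel, black tyre on grey hub, 50 mm diameter, 22 mm wide, bore 12 mm, 70 to 140 g, standing between the fork's legs on a saddle that holds it in place also without the pin. Origin at its centre, y along its axle. It stands 12 mm above the legs' tops and 7 mm out of the legs at each side in x, so it can be taken from above across its diameter at axle height
- tray: open green plastic tray, fixed on the bench, 170 x 170 mm outside, 32 mm high, walls and floor 4 mm; origin under its centre
- screwdriver: wooden-handled screwdriver, 170 mm long, lying beside the punch, roughly parallel; to be left alone
- spraycan: spray can, 52 mm diameter, 150 mm high, standing; to be left alone
- tape: tape measure, about 62 x 34 x 56 mm, standing; to be left alone
Not all that is in view belongs to the job. There is more than one size of the wheel; the one meant has the size given above. There is more than one size of the punch; the job needs the larger.

How it is judged (in metres and radians):
On the way, in this order (a step that is already met when the one before it is completed fails the run):
1. the punch, its nose inside the hole of the +y leg, presses on the pin (contact force between punch and fork above 4 N and y of punch_tip in the frame of fork between -0.005 and 0.0255 m and distance between punch_tip and fork_hole below 0.034 m), for 0.05 s.
2. the punch's nose has driven the pin through the wheel and presses it firmly against its stop (y of punch_tip in the frame of fork below -0.0115 m and horizontal distance between punch_tip and fork_hole below 0.05 m and x of punch_tip in the frame of fork between -0.005 and 0.005 m and z of punch_tip in the frame of fork between -0.005 and 0.005 m and contact force between punch and fork above 15 N), for 0.1 s.
3. the punch lies on the bench (height (world z) of punch below 0.015 m and height (world z) of punch_tip below 0.0095 m and contact force between punch and the fingers below 0.2 N), for 0.1 s.
4. the wheel is lifted out of the fork (z of wheel in the frame of fork above 0.04 m), for 0.1 s.
At the end, for the whole second after the job is handed in: The wheel rests inside the green tray (centre within 82 mm of the tray's middle along each side and lower than 36 mm, slower than 50 mm/s), and the punch lies flat and still on the bench (middle of its nose's end lower than 9.5 mm; lying, it is at 6.5 mm) (x of wheel in the frame of tray between -0.082 and 0.082 m and y of wheel in the frame of tray between -0.082 and 0.082 m and height (world z) of wheel below 0.036 m and linear speed of wheel below 0.05 m/s and height (world z) of punch_tip between 0.001 and 0.0095 m and linear speed of punch below 0.03 m/s and height (world z) of punch below 0.015 m); the robot touches nothing.
It fails at once if the pin or fork is rammed with the punch (more than 60 N) (contact force between punch and fork above 60 N).
It fails at once if the screwdriver is moved by more than 30 mm (distance of screwdriver from where it was at the start of the episode above 0.03 m).
It fails at once if the spray can is moved by more than 30 mm (distance of spraycan from where it was at the start of the episode above 0.03 m).
It fails at once if the tape measure is moved by more than 30 mm (distance of tape from where it was at the start of the episode above 0.03 m).
It also fails if it takes over 64 s, if anything falls off the work surface, if the arm or the gripper's body presses on something with over 40 N, if the wrist force passes 120 N, or if a joint passes its speed limit or range.

## Working session

There is one attempt and no reset: what is moved stays moved. The work goes in short steps, Python scripts to look and compute and a tool call to move; the robot and the scene stay as the last step left them, time stands still between calls to the robot, and variables do not carry over. Pictures are saved under pics/ and viewed, at most 10 in all, crops included, and the job is handed in when it is done.

Besides the shell and the picture viewer there is one more tool, called as name([rows], argument=value, ...), one row to a line, values as JSON. apply_moves: Moves the arm, as the interface text tells. Shifts and turns lie within -1 to 1; 1 stands for 0.2 m of shift or 1.5 rad of turn. Its arguments: {"type":"object","properties":{"moves":{"type":"array","items":{"type":"array","items":{"type":"number","minimum":-1,"maximum":1}}},"grip_force":{"type":"number"}},"required":["moves"]}

```bash
mkdir -p pics; python3 - <<'E'
from cell import env, viewer, boxes_of, masks_of
import cv2
for c in ["top","side"]:
    im=viewer.read_camera(c); cv2.imwrite(f"pics/{c}0.png",im[:,:,::-1])
    print(c,viewer.get_calibration(c))
    for t in ["fork","vise","punch","wheel","tray","screwdriver","spraycan","tape"]:
        print(t,[(round(d["conf"],2),[round(float(v)) for v in d["location"]]) for d in boxes_of(c,t)][:4])
print(env.get_obs())
E
```

```text
top {'fov_y': 48.65569212716132, 'cx': 315.01803927325017, 'cy': 248.87792076293582, 'position': array([ 4.31790753e-01, -9.13168038e-05,  9.56952788e-01]), 'orientation': array([  9.53409355,  -1.66708468, -88.76748894])}
fork []
vise [(0.96, [320, 256])]
punch [(0.85, [148, 260]), (0.52, [186, 201])]
wheel [(0.83, [242, 278]), (0.65, [326, 260])]
tray [(0.83, [464, 324])]
screwdriver []
spraycan [(0.9, [455, 162])]
tape [(0.59, [265, 147])]
side {'fov_y': 51.88356911352395, 'cx': 323.66954835421166, 'cy': 240.43453854423655, 'position': array([0.20148849, 0.54536931, 0.95636312]), 'orientation': array([  38.78022084,    0.88650823, -145.88229875])}
fork [(0.6, [342, 251])]
vise [(0.95, [341, 262]), (0.61, [345, 236])]
punch [(0.68, [240, 318]), (0.56, [256, 372])]
wheel [(0.85, [314, 313]), (0.68, [348, 236])]
tray [(0.96, [430, 213])]
screwdriver [(0.6, [306, 404])]
spraycan [(0.86, [331, 162])]
tape [(0.6, [241, 253]), (0.24, [346, 238])]
{'time_s': 0.9, 'qpos': array([64.9787405 , 18.38928111, -4.01707154, 83.10730326,  1.29550665,
       78.5422457 , -3.25923282]), 'joint_velocities': array([ 0.03598622,  0.10132009,  0.00594676, -0.0348467 , -0.11520534,
        0.09522752,  0.10135909]), 'effort': array([-1.90843766e-04, -4.91098917e+01, -4.02926942e-01, -3.12776971e+01,
       -6.38270681e-02,  3.35997913e-02,  1.30681966e-05]), 'tool_pos': array([ 0.28318419, -0.58508678,  0.22261881]), 'tool_rot': array([1.79993663e+02, 3.02031493e-03, 2.58318396e+01]), 'force': array([0.56849133, 0.36399441, 0.0646021 ]), 'wrist_torque': array([-0.01336952,  0.05502861, -0.0211048 ]), 'grasp_force': 0.0, 'grip_width': 0.08710028099969644}
```

View pics/top0.png

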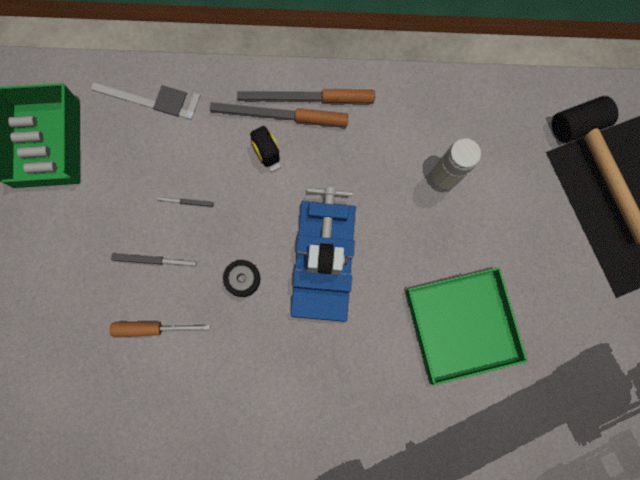

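View pics/side0.png

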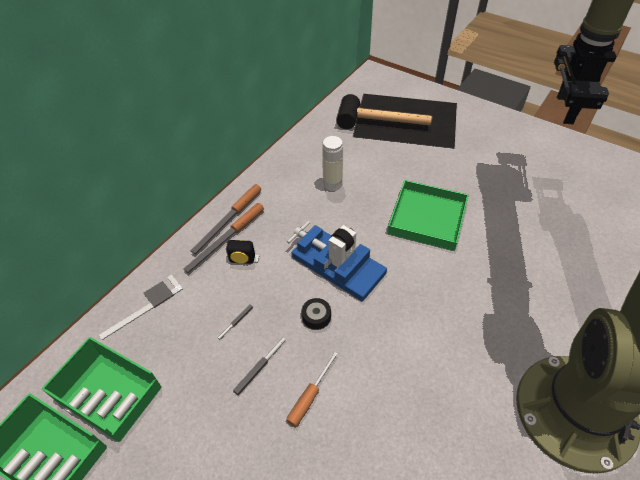

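```bash
cat > h.py <<'E'
from cell import env, viewer, boxes_of, masks_of
import numpy as np, cv2
from scipy.spatial.transform import Rotation as R
from scipy.optimize import least_squares
CAL={c:viewer.get_calibration(c) for c in("top","side")}
def cam(c):
    k=CAL[c]; return k, 240/np.tan(np.radians(k["fov_y"]/2)), R.from_euler("xyz",k["orientation"],degrees=True).as_matrix()
def proj(c,P):
    k,f,M=cam(c); q=(np.atleast_2d(P)-k["position"])@M
    return np.c_[k["cx"]+f*q[:,0]/-q[:,2], k["cy"]+f*q[:,1]/q[:,2]]
def onz(c,uv,z):
    k,f,M=cam(c); uv=np.atleast_2d(uv).astype(float)
    d=np.c_[(uv[:,0]-k["cx"])/f,-(uv[:,1]-k["cy"])/f,-np.ones(len(uv))]@M.T
    return k["position"]+d*((z-k["position"][2])/d[:,2])[:,None]
def tri(uvt,uvs):
    return least_squares(lambda P:np.r_[(proj("top",P)[0]-uvt),(proj("side",P)[0]-uvs)],onz("top",uvt,.05)[0])
E
python3 - <<'E'
from h import *
for c in("top","side"):
    viewer.read_camera(c)
    for t in ("punch","tray","wheel","vise","spraycan"):
        for d in masks_of(c,t)[:2]:
            ys,xs=np.nonzero(d["pixels"]); 
            P=onz(c,np.c_[xs,ys],.0065 if t=="punch" else .02 )[:,:2]
            r=cv2.minAreaRect(P.astype(np.float32)*1000); 
            m=P.mean(0); e=np.linalg.svd(P-m,full_matrices=False)[2][0]; s=(P-m)@e
            print(c,t,round(d["conf"],2),"rect mm",np.round(r[0]),np.round(r[1]),round(r[2],1),"axis",np.round(e,3),"ends",np.round(m+e*s.min(),4),np.round(m+e*s.max(),4))
# distortion check: bench edge straightness not needed; crops
a=cv2.imread("pics/top0.png")[185:325,270:380]; b=cv2.imread("pics/side0.png")[205:305,280:400]
a=cv2.resize(a,None,fx=4,fy=4,interpolation=cv2.INTER_CUBIC)[:500];b=cv2.resize(b,None,fx=5,fy=5,interpolation=cv2.INTER_CUBIC)
b=cv2.resize(b,(348,290)) if 0 else b
cv2.imwrite("pics/c_top.png",a); cv2.imwrite("pics/c_side.png",b)
c=np.hstack([cv2.imread("pics/top0.png")[170:350,90:260]]); cv2.imwrite("pics/c_punch.png",cv2.resize(c,None,fx=3.3,fy=3.3))
E
```

```text
top punch 0.87 rect mm [565. 264.] [151.  18.] 86.2 axis [-0.053 -0.999] ends [0.5694 0.3395] [0.5614 0.1887]
top punch 0.56 rect mm [675. 212.] [96. 13.] 82.9 axis [-0.074 -0.997] ends [0.6782 0.2597] [0.6711 0.1641]
top tray 0.83 rect mm [ 461. -292.] [174. 180.] 14.2 axis [-0.232  0.973] ends [ 0.4813 -0.3806] [ 0.4393 -0.205 ]
top tray 0.64 rect mm [777.  69.] [89. 44.] 27.3 axis [-0.904 -0.427] ends [0.8165 0.089 ] [0.7359 0.051 ]
top wheel 0.71 rect mm [574. -43.] [27. 56.] 85.3 axis [-0.996  0.093] ends [ 0.6017 -0.0456] [ 0.5457 -0.0404]
top wheel 0.65 rect mm [535. 105.] [66. 65.] 2.2 axis [-0.741 -0.671] ends [0.5601 0.1287] [0.5091 0.0824]
top vise 0.84 rect mm [585. -41.] [106. 241.] 86.9 axis [-0.998  0.066] ends [ 0.7055 -0.0493] [ 0.4649 -0.0335]
top spraycan 0.56 rect mm [ 755. -280.] [ 58. 122.] 51.3 axis [-0.756  0.655] ends [ 0.8014 -0.3196] [ 0.7091 -0.2397]
side punch 0.74 rect mm [567. 264.] [150.  17.] 87.2 axis [0.056 0.998] ends [0.563  0.1895] [0.5715 0.3389]
side punch 0.46 rect mm [676. 207.] [77. 14.] 86.1 axis [0.05  0.999] ends [0.674  0.1683] [0.6779 0.2456]
side tray 0.74 rect mm [ 464. -289.] [175. 203.] 14.5 axis [-0.306  0.952] ends [ 0.4956 -0.3885] [ 0.4317 -0.1898]
side wheel 0.61 rect mm [537. 109.] [64. 77.] 33.7 axis [-0.589  0.808] ends [0.5591 0.0769] [0.5132 0.1399]
side wheel 0.54 rect mm [ 597. -102.] [40. 69.] 69.0 axis [-0.901  0.434] ends [ 0.6287 -0.117 ] [ 0.5658 -0.0867]
side vise 0.97 rect mm [589. -59.] [160. 253.] 86.8 axis [-0.995  0.103] ends [ 0.7167 -0.0525] [ 0.4625 -0.0261]
side vise 0.29 rect mm [562. 268.] [148.  16.] 86.9 axis [0.052 0.999] ends [0.558 0.194] [0.5658 0.3421]
side spraycan 0.73 rect mm [ 774. -316.] [ 58. 222.] 34.2 axis [-0.555  0.832] ends [ 0.8353 -0.4083] [ 0.7125 -0.2241]
side spraycan 0.37 rect mm [593. -81.] [ 63. 127.] 31.9 axis [-0.369  0.93 ] ends [ 0.6167 -0.1394] [ 0.5697 -0.0208]
```

View pics/c_side.png

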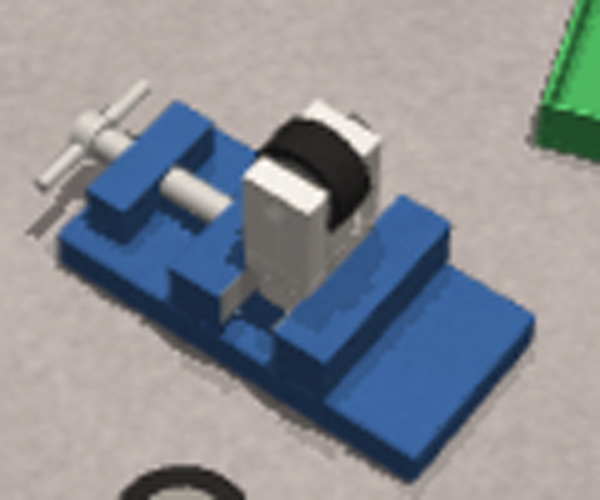

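View pics/c_punch.png

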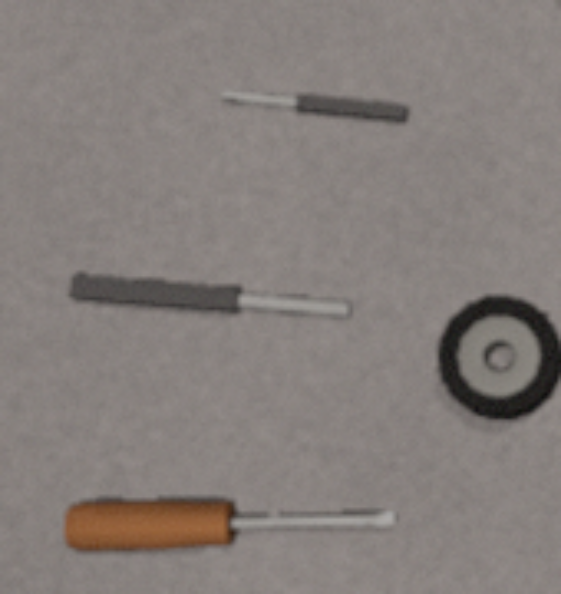

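View pics/c_top.png

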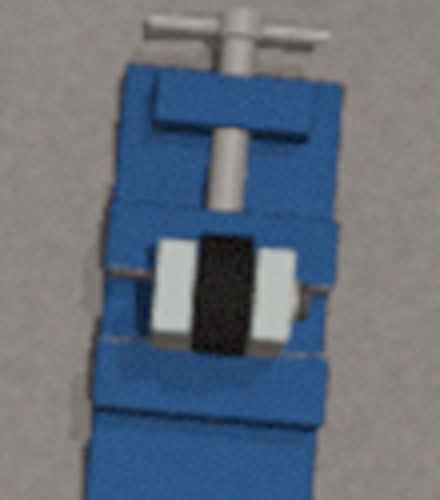

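Candidates seen in the pictures:
- **Punch, top view:** the large one is at (148,260), 151 mm long. The small one is at (186,201), 96 mm. The screwdriver is at (160,328). I take the large one; the crop shows a square dark shank with its bright round nose pointing toward the vise.
- **Wheel:** the one in the fork is at (326,260). The one on the bench at (242,278) is 64 mm and a decoy.
- **Fork:** the pin head shows on the right (-y) leg. The hole is faintly visible on the +y leg, at about (335,248) in the side view.

```bash
cat >> h.py <<'E'
def to(p,yaw,rel=None):
    o=env.get_obs(); M=R.from_euler("xyz",o["tool_rot"],degrees=True); T=R.from_euler("xyz",[180,0,yaw],degrees=True)
    d=M.inv().apply(np.array(p)-o["tool_pos"]); r=(M.inv()*T).as_rotvec()
    print("at",np.round(o["tool_pos"],4),np.round(o["tool_rot"],2),"units",np.round(d/.2,4),np.round(r/1.5,4),"rows",np.linalg.norm(d)/.05,np.degrees(np.linalg.norm(r))/8.59)
E
python3 - <<'E'
from h import *
# bright leg tops
fits={}
for c,f,(x0,y0,x1,y1) in (("top","pics/top0.png",(300,235,350,285)),("side","pics/side0.png",(322,222,362,272))):
    im=cv2.imread(f); g=cv2.cvtColor(im,cv2.COLOR_BGR2HSV)
    m=((g[...,2]>190)&(g[...,1]<40)).astype(np.uint8); k=np.zeros_like(m); k[y0:y1,x0:x1]=m[y0:y1,x0:x1]
    n,l,s,ce=cv2.connectedComponentsWithStats(k)
    for i in range(1,n):
        if s[i,4]>20:
            ys,xs=np.nonzero(l==i); P=onz(c,np.c_[xs,ys],.118)[:,:2]*1000; r=cv2.minAreaRect(P.astype(np.float32))
            print(c,"px",ce[i],s[i,4],"centroid mm",np.round(P.mean(0),1),"rect",np.round(r[0],1),np.round(r[1],1),r[2])
to([0.40,-0.38,.223],56)
E
```

```text
side px [349.11392405 229.43037975] 79 centroid mm [560.6 -62.1] rect [562.2 -65.6] [24.3 36.7] 84.85398864746094
side px [336.5875 241.625 ] 80 centroid mm [564.8 -17.8] rect [565.2 -18. ] [13.3 34.3] 85.92281341552734
at [ 0.2832 -0.5851  0.2226] [179.99   0.    25.83] units [ 0.9725 -0.6686 -0.0021] [ 1.00e-04  0.00e+00 -3.51e-01] rows 4.720623175926275 3.512272999826974
```

apply_moves([
  [0.97,-0.67,0,0,0,-0.35,1],
  [0.97,-0.67,0,0,0,-0.35,1],
  [0.97,-0.67,0,0,0,-0.35,1],
  [0.97,-0.67,0,0,0,-0.35,1],
  [0.97,-0.67,0,0,0,-0.35,1],
])

```text
time_s: 2.0
tool_pos: [0.4014, -0.3763, 0.2229]
tool_rot: [180.0, -0.0, 56.2]
force: [0.5, 0.8, 0.7]
grip_width: 0.0871
grasp_force: 0.0
```

```bash
python3 - <<'E'
from h import *
c="top"; im=cv2.imread("pics/top0.png"); g=cv2.cvtColor(im,cv2.COLOR_BGR2HSV)
m=((g[...,2]>165)&(g[...,1]<60)).astype(np.uint8); k=np.zeros_like(m); k[235:285,300:346]=m[235:285,300:346]
n,l,s,ce=cv2.connectedComponentsWithStats(k)
for i in range(1,n):
    if s[i,4]>20:
        ys,xs=np.nonzero(l==i); P=onz(c,np.c_[xs,ys],.118)[:,:2]*1000; r=cv2.minAreaRect(P.astype(np.float32))
        print(c,"px",ce[i],s[i,4],"centroid mm",np.round(P.mean(0),1),"rect",np.round(r[0],1),np.round(r[1],1),r[2])
to([0.48,-0.17,.223],72)
E
```

```text
top px [313.04046243 255.69364162] 173 centroid mm [562.1 -18.5] rect [562.2 -18.8] [12.9 34.6] 86.20459747314453
top px [338.22222222 258.17222222] 180 centroid mm [559.2 -58.9] rect [559.2 -59.6] [14.5 35.1] 85.75090026855469
at [ 0.4014 -0.3763  0.2229] [ 1.7996e+02 -5.0000e-02  5.6200e+01] units [ 1.0759e+00 -2.4760e-01  5.0000e-04] [ 0.0005 -0.0005 -0.1839] rows 4.415933896228267 1.8398215060543177
```

apply_moves([
  [1,-0.19,0,0,0,-0.28,1],
  [1,-0.19,0,0,0,-0.28,1],
  [1,-0.19,0,0,0,-0.28,1],
  [1,-0.19,0,0,0,-0.28,1],
])

```text
time_s: 2.4
tool_pos: [0.4791, -0.1945, 0.2229]
tool_rot: [180.0, 0.0, 80.1]
force: [1.3, -0.6, 0.0]
grip_width: 0.087
grasp_force: 0.0
```

apply_moves([
  [1,0.05,0,0,0,-0.08,1],
  [1,0.05,0,0,0,-0.08,1],
  [1,0.05,0,0,0,-0.08,1],
  [1,0.05,0,0,0,-0.08,1],
  [1,0.05,0,0,0,-0.08,1],
])

```text
time_s: 2.9
tool_pos: [0.5239, 0.0082, 0.2233]
tool_rot: [179.9, -0.2, 87.6]
force: [-0.0, -0.0, 0.3]
grip_width: 0.0872
grasp_force: 0.0
```

```bash
python3 - <<'E'
from h import *
to([0.567,0.200,.18],86.8)
to([0.567,0.279,.12],86.8)
E
```

```text
at [0.5239 0.0082 0.2233] [179.9   -0.23  87.57] units [0.9664 0.1742 0.2208] [ 0.0012 -0.0027  0.009 ] rows 4.026102251713182 0.09459618540646313
at [0.5239 0.0082 0.2233] [179.9   -0.23  87.57] units [1.3599 0.1569 0.5224] [ 0.0012 -0.0027  0.009 ] rows 5.860719026333205 0.09459618540646313
```

apply_moves([
  [0.97,0.17,0.2,0,0,0.01,1],
  [0.97,0.17,0.2,0,0,0.01,1],
  [0.97,0.17,0.2,0,0,0.01,1],
  [0.97,0.17,0.2,0,0,0.01,1],
  [0.97,0.17,0.2,0,0,0.01,1],
])

```text
time_s: 3.4
tool_pos: [0.5659, 0.1991, 0.181]
tool_rot: [-179.8, -0.3, 86.6]
force: [-0.1, 1.0, 0.2]
grip_width: 0.0866
grasp_force: 0.0
```

```bash
python3 - <<'E'
from h import *
to([0.567,0.279,.06],86.8)
E
```

```text
at [0.5659 0.1991 0.181 ] [-179.81   -0.31   86.6 ] units [ 0.3959 -0.016   0.6073] [-0.0022 -0.0036 -0.0023] rows 2.900643455870591 0.04841516928885363
```

apply_moves([
  [0.4,-0.01,0.6,0,0,0,1],
  [0.4,-0.01,0.6,0,0,0,1],
  [0.4,-0.01,0.6,0,0,0,1],
  [0.4,-0.01,0.6,0,0,0,1],
  [0.4,-0.01,0.6,0,0,0,1],
])

```text
time_s: 3.9
tool_pos: [0.5711, 0.27, 0.0618]
tool_rot: [-179.9, 0.1, 86.0]
force: [0.4, -0.3, 1.1]
grip_width: 0.0868
grasp_force: 0.0
```

```bash
python3 - <<'E'
from h import *
to([0.567,0.279,.0025],86.8)
E
```

```text
at [0.5711 0.27   0.0618] [-1.799e+02  7.000e-02  8.603e+01] units [ 0.0439 -0.0233  0.2964] [-0.0011  0.0008 -0.009 ] rows 1.2023276792308761 0.09082819784868827
```

apply_moves([
  [0.04,-0.01,0.2,0,0,-0.005,1],
  [0.04,-0.01,0.2,0,0,-0.005,1],
  [0.04,-0.01,0.29,0,0,-0.005,1],
  [0.04,-0.01,0.29,0,0,-0.005,1],
])

```text
time_s: 4.3
tool_pos: [0.5704, 0.2769, 0.0041]
tool_rot: [-180.0, 0.1, 86.3]
force: [0.6, -0.4, -0.7]
grip_width: 0.0871
grasp_force: 0.0
```

```bash
python3 - <<'E'
from h import *
to([0.567,0.279,.0025],86.8); viewer.read_camera("top");to([0.567,0.279,.0025],86.8); print(env.get_obs()["force"])
E
```

```text
at [0.5704 0.2769 0.0041] [-1.7999e+02  9.0000e-02  8.6320e+01] units [ 0.0093 -0.0178  0.008 ] [-0.0002  0.001  -0.0056] rows 0.08660456326192889 0.05707176290320835
at [0.5707 0.2775 0.0049] [1.7997e+02 5.0000e-02 8.6340e+01] units [ 0.0064 -0.0188  0.012 ] [ 0.0003  0.0006 -0.0054] rows 0.09284620678715406 0.05439372869330955
[-0.22761377  0.17452306 -0.15635413]
```

apply_moves([
  [0.008,-0.018,0.008,0,0,-0.005,1],
  [0.008,-0.018,0.008,0,0,-0.005,0],
  [0.008,-0.018,0.008,0,0,-0.005,0],
  [0.008,-0.018,0.008,0,0,-0.005,0],
  [0.008,-0.018,0.008,0,0,-0.005,0],
  [0.008,-0.018,0.008,0,0,-0.005,0],
  [0.008,-0.018,0.008,0,0,-0.005,0],
  [0.008,-0.018,0.008,0,0,-0.005,0],
], grip_force=50)

```text
time_s: 5.15
tool_pos: [0.5665, 0.2806, 0.0029]
tool_rot: [-180.0, 0.0, 86.9]
force: [-0.1, 0.4, 0.9]
grip_width: 0.0388
grasp_force: 0.0
```

apply_moves([
  [0,0,0,0,0,0,0],
  [0,0,0,0,0,0,0],
  [0,0,0,0,0,0,0],
  [0,0,0,0,0,0,0],
  [0,0,0,0,0,0,0],
  [0,0,0,0,0,0,0],
])

```text
time_s: 5.75
tool_pos: [0.5666, 0.2806, 0.0029]
tool_rot: [180.0, 0.0, 86.9]
force: [-0.1, -0.9, 0.4]
grip_width: 0.0123
grasp_force: 50.0
```

apply_moves([
  [0,0,-0.25,0,0,0,0],
  [0,0,-0.492,0,0,0,0],
  [0,0,-0.492,0,0,0.012,0],
  [0,0,-0.492,0,0,0.012,0],
  [0,0,-0.492,0,0,0.012,0],
])

```text
time_s: 6.25
tool_pos: [0.5656, 0.2796, 0.0996]
tool_rot: [-179.9, 0.1, 85.8]
force: [0.3, -0.5, -1.9]
grip_width: 0.0127
grasp_force: 50.0
```

```bash
python3 - <<'E'
from h import *
for c in("top","side"):
    im=viewer.read_camera(c)
    for d in masks_of(c,"punch")[:2]:
        ys,xs=np.nonzero(d["pixels"]); P=onz(c,np.c_[xs,ys],.105)[:,:2]
        m=P.mean(0); e=np.linalg.svd(P-m,full_matrices=False)[2][0]; s=(P-m)@e
        print(c,round(d["conf"],2),len(xs),np.round(e,3),"ends",np.round(m+e*s.min(),4),np.round(m+e*s.max(),4))
    cv2.imwrite(f"pics/{c}1.png",im[:,:,::-1])
to([0.567,0.279,.1014],85.9); print(env.get_obs()["force"],env.get_obs()["wrist_torque"])
E
```

```text
top 0.68 274 [-0.074 -0.997] ends [0.6535 0.2375] [0.6468 0.147 ]
top 0.57 318 [-0.092 -0.996] ends [0.5652 0.2707] [0.5575 0.1875]
side 0.81 248 [0.075 0.997] ends [0.5588 0.1896] [0.57   0.3396]
side 0.59 4039 [-0.334  0.943] ends [ 0.4731 -0.3051] [ 0.4082 -0.1221]
at [0.5657 0.2801 0.0996] [-1.7985e+02  7.0000e-02  8.5830e+01] units [-0.0049  0.007  -0.0088] [-0.0017  0.0008 -0.0008] rows 0.04896674728047464 0.020616639519324305
[-0.74729629 -0.43360791 -1.54683625] [-0.00435431 -0.09641096 -0.01075757]
```

```bash
python3 - <<'E'
from h import *
to([0.5722,0.0918,.1014],85.9)
E
```

```text
at [0.5657 0.2801 0.0996] [-1.7985e+02  7.0000e-02  8.5830e+01] units [-0.9366  0.101  -0.0079] [-0.0017  0.0008 -0.0008] rows 3.7680515733491053 0.020616639519324305
```

apply_moves([
  [-0.2,0.1,-0.01,-0.001,0,0,0],
  [-0.4,0.1,-0.01,-0.001,0,0,0],
  [-0.6,0.1,-0.01,-0.001,0,0,0],
  [-0.8,0.1,-0.01,-0.001,0,0,0],
  [-0.93,0.1,-0.01,-0.001,0,0,0],
  [-0.93,0.1,-0.01,-0.001,0,0,0],
  [-0.93,0.1,-0.01,-0.001,0,0,0],
])

```text
time_s: 7.15
tool_pos: [0.5727, 0.0933, 0.1028]
tool_rot: [180.0, -0.0, 85.7]
force: [-0.5, 0.3, -2.2]
grip_width: 0.0126
grasp_force: 50.0
```

```bash
python3 - <<'E'
from h import *
T=[];A=[]
for i in range(3):
  for c in("top","side"):
    im=viewer.read_camera(c); o=env.get_obs(); T.append(o["tool_pos"]);A.append(o["tool_rot"])
    if i==0: cv2.imwrite(f"pics/{c}2.png",im[:,:,::-1])
print(np.mean(T,0),np.std(T,0),A)
a=cv2.imread("pics/top2.png")[195:295,230:360]; b=cv2.imread("pics/side2.png")[205:295,280:380]
cv2.imwrite("pics/c2.png",np.hstack([cv2.resize(a,(468,360),interpolation=cv2.INTER_CUBIC),cv2.resize(b,(325,360)if 0 else (330,297),interpolation=cv2.INTER_CUBIC) if 0 else cv2.resize(b[:, :92],(331,360),interpolation=cv2.INTER_CUBIC)]))
E
```

```text
[0.57271126 0.09537591 0.1032052 ] [5.69416691e-05 3.34439641e-04 9.51179812e-05] [array([ 1.79949011e+02, -5.61810922e-02,  8.58617054e+01]), array([ 1.79939929e+02, -6.67924670e-02,  8.59365134e+01]), array([ 1.79931048e+02, -6.11519222e-02,  8.59738616e+01]), array([ 1.79929787e+02, -4.94815558e-02,  8.59821996e+01]), array([ 1.79923938e+02, -3.93543685e-02,  8.59656294e+01]), array([ 1.79921096e+02, -2.75528359e-02,  8.59508048e+01])]
```

View pics/c2.png

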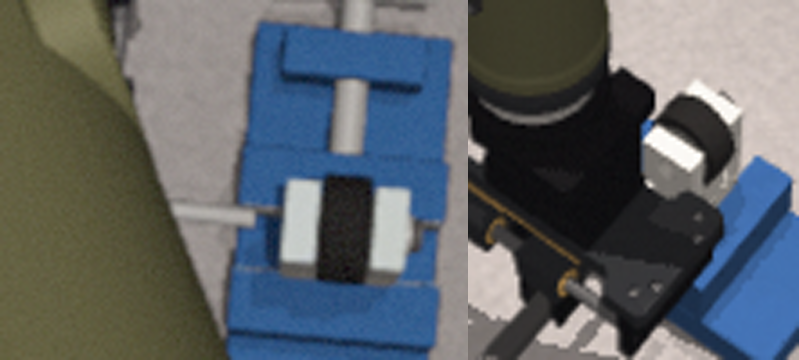

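```bash
cat > meas.py <<'E'
from h import *
def fork_nose(zn,n=3,u0=281,u1=299):
    g=np.mean([viewer.read_camera("top") for _ in range(n)],0).astype(np.float32).mean(2); 
    pts=[]
    for u in range(u0,u1):
        col=g[:,u][245:263]; w=np.clip(col-np.percentile(col,50)-15,0,None)
        if w.sum()>40: pts.append((u,245+(w*np.arange(18)).sum()/w.sum(),int(col.max()),int(np.median(col))))
    pts=np.array(pts); N=onz("top",pts[:,:2],zn)
    return g,pts,N
def legs(f=None):
    im=cv2.cvtColor(viewer.read_camera("top")[:,:,::-1].copy(),cv2.COLOR_BGR2HSV) if f is None else f
    m=((im[...,2]>165)&(im[...,1]<60)).astype(np.uint8); k=np.zeros_like(m); k[235:285,304:346]=m[235:285,304:346]
    n,l,s,ce=cv2.connectedComponentsWithStats(k); out=[]
    for i in range(1,n):
        if s[i,4]>60:
            ys,xs=np.nonzero(l==i); P=onz("top",np.c_[xs,ys],.118)[:,:2]; r=cv2.minAreaRect((P*1000).astype(np.float32)); out.append((P.mean(0)*1000,np.array(r[0]),r[1]))
    return out
E
python3 - <<'E'
from meas import *
g,p,N=fork_nose(.1068)
print(np.round(np.c_[p,N[:,:2]*1000],1)); e=np.polyfit(N[:,1],N[:,0],1); print("slope",e)
for o in legs(): print([np.round(q,1) for q in o])
print(g[250:260,292:306].astype(int))
E
```

```text
[[291.  253.8 171.  136.  565.9  17. ]
 [292.  253.7 169.  132.  566.3  15.4]
 [293.  253.9 171.  133.  565.9  13.7]
 [294.  254.3 170.  128.  565.3  12.1]
 [295.  254.5 171.  109.  565.1  10.5]
 [296.  254.5 171.   81.  565.1   8.9]
 [297.  254.5 172.   93.  565.1   7.2]
 [298.  254.5 171.   96.  565.2   5.6]]
slope [0.09846039 0.56438834]
[array([562. , -18.7]), array([561.9, -18.6]), array([14.1, 35.9])]
[array([559.2, -59. ]), array([559.4, -59.2]), array([15.4, 36.5])]
[[128 131 110  70  79  93  96  96  95  95  95  94  95  94]
 [119 121 108  72  80  98 113 116 106 104  99  95  94  95]
 [139 135 130 118 119 122 125 114  94 101 105 104 116 115]
 [166 162 157 155 153 151 150 126  87  84  91  92  99  95]
 [169 171 170 171 171 169 170 141  85  71  71  65  63  66]
 [152 157 167 170 171 172 171 146  88  77  75  66  49  49]
 [135 140 149 155 156 158 157 133  89  83  84  69  45  44]
 [131 127 126 120 115 118 119 107  84  84  83  71  50  45]
 [132 128 122 102  77  81  88  87  83  85  83  68  47  43]
 [131 133 130 107  75  84  92  93  92  92  92  75  43  48]]
```

apply_moves([
  [-0.02,-0.0065,0.009,0,0,0,0],
  [-0.04,-0.0065,0.009,0,0,0,0],
  [-0.05,-0.0065,0.009,0,0,0,0],
  [-0.05,-0.0065,0.009,0,0,0,0],
  [-0.05,-0.0065,0.009,0,0,0,0],
])

```text
time_s: 8.15
tool_pos: [0.571, 0.0836, 0.1016]
tool_rot: [179.9, 0.0, 85.8]
force: [0.0, 0.4, -1.5]
grip_width: 0.0123
grasp_force: 50.0
```

```bash
python3 - <<'E'
from meas import *
g,p,N=fork_nose(.105,4,286,306)
print(np.round(np.c_[p,N[:,:2]*1000],1)[::2]); e=np.polyfit(N[:,1],N[:,0],1); print("slope",e)
for o in legs(): print([np.round(q,1) for q in o])
o=env.get_obs();print(o["tool_pos"],o["tool_rot"],o["force"],o["wrist_torque"])
E
```

```text
[[291.  254.5 174.  134.  565.1  17. ]
 [293.  254.6 175.  131.  565.1  13.7]
 [295.  255.2 172.  105.  564.2  10.5]
 [297.  255.5 173.   92.  563.8   7.2]
 [299.  255.5 173.   97.  563.8   4. ]
 [301.  255.8 172.   98.  563.4   0.7]
 [303.  256.1 171.   96.  563.   -2.5]
 [305.  256.2 167.   95.  563.   -5.8]]
slope [0.10685264 0.56332275]
[array([561.9, -18.7]), array([561.8, -18.6]), array([14.2, 36.1])]
[array([559.3, -59. ]), array([559.4, -59.2]), array([15.4, 36.5])]
[0.5709379  0.08392586 0.1015658 ] [1.79910759e+02 1.48699372e-03 8.58302769e+01] [-0.15099934 -0.03561674 -1.83737963] [-0.07014967 -0.10262004 -0.04319901]
```

apply_moves([
  [-0.01,0,0.001,0,0,0,0],
  [-0.02,0,0.001,0,0,0,0],
  [-0.025,0,0.001,0,0,0,0],
  [-0.03,0,0.001,0,0,0,0],
  [-0.035,0,0.001,0,0,0,0],
  [-0.035,0,0.001,0,0,0,0],
])

```text
time_s: 9.0
tool_pos: [0.5705, 0.0765, 0.1013]
tool_rot: [179.9, 0.0, 85.8]
force: [0.3, 0.3, -0.7]
grip_width: 0.0122
grasp_force: 50.0
```

apply_moves([
  [-0.005,0,0,0,0,0,0],
  [-0.01,0,0,0,0,0,0],
  [-0.015,0,0,0,0,0,0],
  [-0.015,0,0,0,0,0,0],
])

```text
time_s: 9.4
tool_pos: [0.5702, 0.0736, 0.1013]
tool_rot: [179.9, 0.0, 85.8]
force: [-0.0, -0.5, 0.0]
grip_width: 0.0125
grasp_force: 50.0
```

apply_moves([
  [-0.005,0,0,0,0,0,0],
  [-0.01,0,0,0,0,0,0],
  [-0.015,0,0,0,0,0,0],
  [-0.02,0,0,0,0,0,0],
  [-0.02,0,0,0,0,0,0],
])

```text
time_s: 9.9
tool_pos: [0.57, 0.0725, 0.1017]
tool_rot: [179.9, -0.2, 85.9]
force: [0.0, 5.9, -1.2]
grip_width: 0.0123
grasp_force: 50.0
```

apply_moves([
  [-0.005,0,0,0,0,0,0],
  [-0.01,0,0,0,0,0,0],
  [-0.015,0,0,0,0,0,0],
  [-0.02,0,0,0,0,0,0],
  [-0.02,0,0,0,0,0,0],
])

```text
time_s: 10.4
tool_pos: [0.5698, 0.0706, 0.1019]
tool_rot: [179.8, -0.3, 86.0]
force: [-0.0, 8.7, -1.0]
grip_width: 0.0122
grasp_force: 50.0
```

```bash
python3 - <<'E'
from meas import *
o=env.get_obs();print(o["tool_pos"],o["tool_rot"],o["force"],o["wrist_torque"])
im=viewer.read_camera("top")[:,:,::-1]; cv2.imwrite("pics/c3.png",cv2.resize(im[225:295,260:370],None,fx=5,fy=5,interpolation=cv2.INTER_CUBIC))
o=env.get_obs();print(o["tool_pos"],o["tool_rot"],o["force"],o["wrist_torque"])
E
```

```text
[0.5698446  0.07056801 0.10191714] [179.84829375  -0.33752184  85.98624401] [-1.97064808e-03  8.68338372e+00 -1.02176535e+00] [ 2.01134668 -0.19841593  0.03425764]
[0.56975886 0.0705732  0.10186364] [179.85719672  -0.33164702  85.99111326] [ 0.95844273  9.02096033 -1.31649961] [ 2.01461521 -0.1318767   0.03607395]
```

View pics/c3.png

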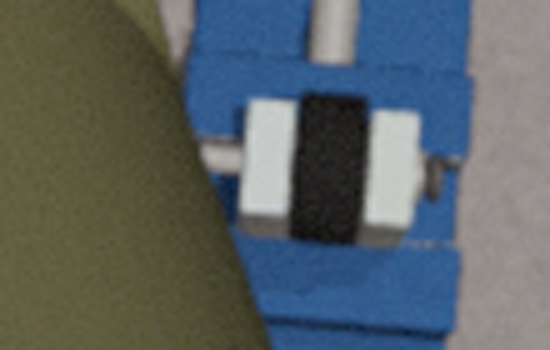

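apply_moves([
  [-0.01,0,0,0,0,0,0],
  [-0.02,0,0,0,0,0,0],
  [-0.03,0,0,0,0,0,0],
  [-0.04,0,0,0,0,0,0],
  [-0.05,0,0,0,0,0,0],
  [-0.06,0,0,0,0,0,0],
  [-0.07,0,0,0,0,0,0],
  [-0.08,0,0,0,0,0,0],
  [-0.09,0,0,0,0,0,0],
  [-0.1,0,0,0,0,0,0],
  [-0.1,0,0,0,0,0,0],
])

```text
time_s: 11.55
tool_pos: [0.5684, 0.0505, 0.1019]
tool_rot: [179.9, -0.3, 86.0]
force: [0.1, 9.1, -0.3]
grip_width: 0.0122
grasp_force: 50.0
```

apply_moves([
  [-0.01,0,0,0,0,0,0],
  [-0.02,0,0,0,0,0,0],
  [-0.03,0,0,0,0,0,0],
  [-0.04,0,0,0,0,0,0],
  [-0.05,0,0,0,0,0,0],
  [-0.055,0,0,0,0,0,0],
  [-0.06,0,0,0,0,0,0],
  [-0.06,0,0,0,0,0,0],
])

```text
time_s: 12.35
tool_pos: [0.5676, 0.0386, 0.1018]
tool_rot: [179.9, -0.3, 86.0]
force: [0.2, 8.9, -1.6]
grip_width: 0.0124
grasp_force: 50.0
```

Depth is now about 40 mm. I'll creep from here.

apply_moves([
  [-0.005,0,0,0,0,0,0],
  [-0.01,0,0,0,0,0,0],
  [-0.015,0,0,0,0,0,0],
  [-0.02,0,0,0,0,0,0],
  [-0.02,0,0,0,0,0,0],
])

```text
time_s: 12.85
tool_pos: [0.5674, 0.0364, 0.102]
tool_rot: [179.8, -0.5, 86.1]
force: [0.3, 11.3, -1.1]
grip_width: 0.0125
grasp_force: 50.0
```

apply_moves([
  [-0.005,0,0,0,0,0,0],
  [-0.01,0,0,0,0,0,0],
  [-0.015,0,0,0,0,0,0],
  [-0.02,0,0,0,0,0,0],
  [-0.025,0,0,0,0,0,0],
  [-0.03,0,0,0,0,0,0],
  [-0.03,0,0,0,0,0,0],
])

```text
time_s: 13.55
tool_pos: [0.5672, 0.0362, 0.1025]
tool_rot: [179.8, -0.9, 86.2]
force: [1.1, 20.5, -1.2]
grip_width: 0.0123
grasp_force: 50.0
```

apply_moves([
  [-0.005,0,0,0,0,0,0],
  [-0.01,0,0,0,0,0,0],
  [-0.01,0,0,0,0,0,0],
  [-0.01,0,0,0,0,0,0],
])

```text
time_s: 13.95
tool_pos: [0.5672, 0.0362, 0.1027]
tool_rot: [179.8, -1.0, 86.3]
force: [1.0, 23.5, -1.0]
grip_width: 0.0124
grasp_force: 50.0
```

```bash
python3 - <<'E'
from h import *
o=env.get_obs();print(o["tool_pos"],o["tool_rot"],o["force"],o["wrist_torque"])
im=viewer.read_camera("top")[:,:,::-1]; cv2.imwrite("pics/c4.png",cv2.resize(im[225:295,260:370],None,fx=5,fy=5,interpolation=cv2.INTER_CUBIC))
E
```

```text
[0.56718166 0.03618733 0.10269859] [179.7658587   -0.98260893  86.32347904] [ 0.96149064 23.51112422 -1.02686492] [ 5.29911557e+00 -3.26625248e-01  3.05705187e-03]
```

View pics/c4.png

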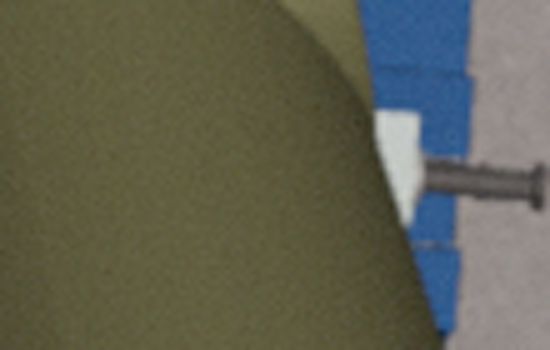

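apply_moves([
  [0.05,0,0,0,0,0,0],
  [0.15,0,0,0,0,0,0],
  [0.25,0,0,0,0,0,0],
  [0.4,0,0,0,0,0,0],
  [0.6,0,0,0,0,0,0],
  [0.8,0,0,0,0,0,0],
  [1,0,0,0,0,0,0],
  [1,0,0,0,0,0,0],
  [1,0,0,0,0,0,0],
  [1,0,0,0,0,0,0],
])

```text
time_s: 15.0
tool_pos: [0.5814, 0.2192, 0.1009]
tool_rot: [179.9, 0.1, 85.7]
force: [0.5, -1.0, -1.9]
grip_width: 0.0126
grasp_force: 50.0
```

```bash
python3 - <<'E'
from meas import *
viewer.read_camera("side"); o=env.get_obs();print(o["tool_pos"],o["tool_rot"],o["force"],o["wrist_torque"])
for d in masks_of("side","punch")[:2]:
    ys,xs=np.nonzero(d["pixels"]); P=onz("side",np.c_[xs,ys],.105)[:,:2]
    m=P.mean(0); e=np.linalg.svd(P-m,full_matrices=False)[2][0]; s=(P-m)@e
    print(round(d["conf"],2),len(xs),np.round(e,3),"ends",np.round(m+e*s.min(),4),np.round(m+e*s.max(),4))
to([.567,.275,.03],86.0)
E
```

```text
[0.58151963 0.21891615 0.10098232] [1.79913987e+02 1.16334975e-01 8.56686648e+01] [-0.83188074  0.38015654 -1.70440234] [ 0.00169506 -0.08579497 -0.00363894]
0.82 214 [0.077 0.997] ends [0.5759 0.129 ] [0.5876 0.2793]
0.7 133 [0.051 0.999] ends [0.6259 0.2248] [0.6294 0.2929]
at [0.5816 0.219  0.1011] [1.7991e+02 1.0000e-01 8.5660e+01] units [ 0.2744 -0.0944  0.3548] [ 0.0011  0.0011 -0.004 ] rows 1.833342319656663 0.04307695109083401
```

apply_moves([
  [0.2,-0.09,0.2,0,0,0,0],
  [0.27,-0.09,0.35,0,0,0,0],
  [0.27,-0.09,0.42,0,0,0,0],
  [0.27,-0.09,0.46,0,0,0,0],
  [0.27,-0.09,0.48,0,0,0,0],
  [0.27,-0.09,0.485,0,0,0,0],
  [0.27,-0.09,0.485,0,0,0,0],
])

```text
time_s: 15.8
tool_pos: [0.5685, 0.2757, 0.0054]
tool_rot: [179.8, -0.0, 85.7]
force: [-0.4, -0.5, -1.0]
grip_width: 0.0127
grasp_force: 50.0
```

apply_moves([
  [0,0,0.006,0,0,0,0],
  [0,0,0.011,0,0,0,0],
  [0,0,0.013,0,0,0,0],
  [0,0,0.013,0,0,0,0],
])

```text
time_s: 16.2
tool_pos: [0.5678, 0.2765, 0.0029]
tool_rot: [179.8, 0.0, 85.8]
force: [-1.3, -1.2, 5.5]
grip_width: 0.0122
grasp_force: 50.0
```

apply_moves([
  [0,0,0,0,0,0,0.3],
  [0,0,0,0,0,0,0.3],
  [0,0,0,0,0,0,0.3],
  [0,0,0,0,0,0,0.3],
  [0,0,0,0,0,0,0.3],
  [0,0,-0.1,0,0,0,1],
  [0,0,-0.3,0,0,0,1],
  [0,0,-0.6,0,0,0,1],
  [0,0,-0.9,0,0,0,1],
  [0,0,-0.9,0,0,0,1],
  [0,0,-0.9,0,0,0,1],
])

```text
time_s: 17.3
tool_pos: [0.5688, 0.2782, 0.1862]
tool_rot: [179.5, -0.2, 85.8]
force: [0.2, -0.3, -0.0]
grip_width: 0.0663
grasp_force: 0.0
```

```bash
python3 - <<'E'
from meas import *
for c in("side","top"):
  im=viewer.read_camera(c); cv2.imwrite(f"pics/{c}5.png",im[:,:,::-1]); o=env.get_obs();print(o["tool_pos"],o["grip_width"])
  for d in masks_of(c,"punch")[:3]:
    ys,xs=np.nonzero(d["pixels"]); P=onz(c,np.c_[xs,ys],.0065)[:,:2]
    m=P.mean(0); e=np.linalg.svd(P-m,full_matrices=False)[2][0]; s=(P-m)@e
    print(round(d["conf"],2),len(xs),np.round(e,3),"ends",np.round(m+e*s.min(),4),np.round(m+e*s.max(),4))
for o in legs(): print([np.round(q,1) for q in o])
to([.563,.1,.185],85.9)
E
```

```text
[0.56763817 0.27719172 0.18342504] 0.07053597900438505
0.64 425 [0.072 0.997] ends [0.5626 0.1877] [0.5732 0.3345]
[0.56625196 0.27601026 0.18033776] 0.07851322099772896
0.78 616 [-0.074 -0.997] ends [0.5715 0.3358] [0.5604 0.1852]
0.59 277 [-0.069 -0.998] ends [0.6787 0.2653] [0.6717 0.1641]
0.18 666 [-0.026 -1.   ] ends [ 0.5745 -0.0129] [ 0.5716 -0.123 ]
[array([562. , -18.7]), array([561.9, -18.6]), array([14.2, 35.9])]
[array([559.3, -59. ]), array([559.4, -59.2]), array([15.4, 36.4])]
at [0.566  0.2759 0.1797] [-1.7992e+02  9.0000e-02  8.5820e+01] units [-0.8783  0.0493 -0.0253] [-0.0009  0.0011 -0.0009] rows 3.5200896308193053 0.01691398318257718
```

apply_moves([
  [-0.88,0.05,0,0,0,0,1],
  [-0.88,0.05,0,0,0,0,1],
  [-0.88,0.05,0,0,0,0,1],
  [-0.88,0.05,0,0,0,0,1],
  [-0.88,0.05,0,0,0,0,1],
])

```text
time_s: 18.05
tool_pos: [0.5638, 0.0935, 0.1799]
tool_rot: [-179.9, 0.2, 85.3]
force: [0.4, -1.0, 0.0]
grip_width: 0.0869
grasp_force: 0.0
```

```bash
python3 - <<'E'
from meas import *
to([.5625,-.0375,.18],85.9)
E
```

```text
at [0.5638 0.0935 0.1799] [-179.94    0.21   85.31] units [-0.6535  0.0469  0.0018] [-0.0007  0.0024 -0.0069] rows 2.620705496545038 0.0731542594657228
```

apply_moves([
  [-0.66,0.047,0,0,0,0,1],
  [-0.66,0.047,0,0,0,0,1],
  [-0.66,0.047,0,0,0,0,1],
  [-0.66,0.047,0,0,0,0,1],
  [-0.66,0.047,0,0,0,0,1],
  [-0.66,0.047,0,0,0,0,1],
])

```text
time_s: 18.65
tool_pos: [0.5635, -0.0295, 0.1812]
tool_rot: [180.0, -0.1, 86.0]
force: [-0.6, 0.0, 0.6]
grip_width: 0.087
grasp_force: 0.0
```

```bash
python3 - <<'E'
from meas import *
to([.5625,-.0375,.086],85.9)
E
```

```text
at [ 0.5635 -0.0295  0.1812] [ 1.7997e+02 -8.0000e-02  8.5990e+01] units [-0.0407 -0.0027  0.4759] [ 0.0004 -0.0009  0.0011] rows 1.9105591317218646 0.014527704152911674
```

apply_moves([
  [0,0,0.1,0,0,0,1],
  [0,0,0.1,0,0,0,1],
  [0,0,0.1,0,0,0,1],
])

```text
time_s: 18.95
tool_pos: [0.5635, -0.0303, 0.1615]
tool_rot: [180.0, -0.0, 86.0]
force: [0.7, 1.7, 0.2]
grip_width: 0.0867
grasp_force: 0.0
```

```bash
python3 - <<'E'
from meas import *
to([.5625,-.0375,.086],85.9)
E
```

```text
at [ 0.5635 -0.0303  0.1615] [ 1.7998e+02 -3.0000e-02  8.5970e+01] units [-0.0363 -0.0025  0.3777] [ 0.0003 -0.0004  0.0008] rows 1.517786395659481 0.008919091148992999
```

apply_moves([
  [-0.036,-0.003,0.05,0,0,0,1],
  [-0.036,-0.003,0.15,0,0,0,1],
  [-0.036,-0.003,0.25,0,0,0,1],
  [-0.036,-0.003,0.34,0,0,0,1],
  [-0.036,-0.003,0.375,0,0,0,1],
  [-0.036,-0.003,0.375,0,0,0,1],
  [-0.036,-0.003,0.375,0,0,0,1],
])

```text
time_s: 19.65
tool_pos: [0.5634, -0.0393, 0.0875]
tool_rot: [179.8, 0.0, 85.8]
force: [-0.5, 0.8, 0.3]
grip_width: 0.0865
grasp_force: 0.0
```

apply_moves([
  [0.007,-0.003,0.006,0,0,0,0.4],
  [0.007,-0.003,0.006,0,0,0,0.4],
  [0.007,-0.003,0.006,0,0,0,0.4],
  [0.007,-0.003,0.006,0,0,0,0.4],
  [0.007,-0.003,0.006,0,0,0,0.4],
  [0.007,-0.003,0.006,0,0,0,0.4],
  [0.007,-0.003,0.006,0,0,0,0.4],
  [0.007,-0.003,0.006,0,0,0,0.4],
], grip_force=35)

```text
time_s: 20.45
tool_pos: [0.5623, -0.0377, 0.0856]
tool_rot: [179.9, 0.0, 85.8]
force: [-1.1, -0.2, 0.9]
grip_width: 0.0485
grasp_force: 35.0
```

apply_moves([
  [0,0,-0.03,0,0,0,0.4],
  [0,0,-0.06,0,0,0,0.4],
  [0,0,-0.1,0,0,0,0.4],
  [0,0,-0.2,0,0,0,0.4],
  [0,0,-0.35,0,0,0,0.4],
  [0,0,-0.5,0,0,0,0.4],
  [0,0,-0.5,0,0,0,0.4],
])

```text
time_s: 21.15
tool_pos: [0.5651, -0.0374, 0.1908]
tool_rot: [179.4, 0.0, 85.8]
force: [0.6, -0.5, -0.7]
grip_width: 0.0485
grasp_force: 35.0
```

```bash
python3 - <<'E'
from meas import *
for c in("side","top"):
  im=viewer.read_camera(c); cv2.imwrite(f"pics/{c}6.png",im[:,:,::-1])
im=np.hstack([cv2.imread("pics/side6.png")[130:330,220:420],cv2.imread("pics/top6.png")[180:380,240:440]]); cv2.imwrite("pics/c6.png",cv2.resize(im,None,fx=2,fy=2))
for n in ("tray",):
  for c,f in(("side","side0"),("top","top0")):
    im=cv2.cvtColor(cv2.imread(f"pics/{f}.png"),cv2.COLOR_BGR2HSV); m=((im[...,0]>50)&(im[...,0]<75)&(im[...,1]>150)).astype(np.uint8)
    k=np.zeros_like(m); s=(slice(262,390),slice(400,530)) if c=="top" else (slice(175,255),slice(380,475)); k[s]=m[s]
    ys,xs=np.nonzero(k); r=cv2.minAreaRect((onz(c,np.c_[xs,ys],.03)[:,:2]*1000).astype(np.float32)); print(c,r)
to([.46,-.25,.19],85.9)
E
```

```text
side ((461.5184631347656, -279.45416259765625), (163.59390258789062, 188.19219970703125), 14.712148666381836)
top ((460.2203674316406, -288.3238525390625), (166.05935668945312, 173.30433654785156), 14.732332229614258)
at [ 0.5626 -0.0377  0.1866] [1.798e+02 3.000e-02 8.582e+01] units [-1.096  -0.4342 -0.0179] [ 0.0023  0.0004 -0.0009] rows 4.7160591184321525 0.025490847517386526
```

View pics/c6.png

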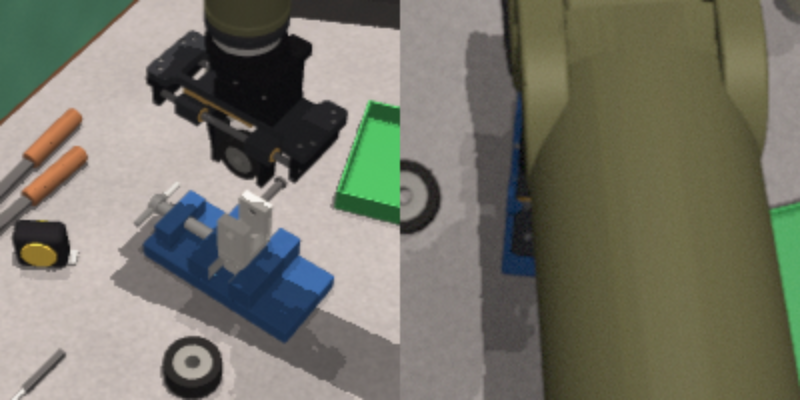

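apply_moves([
  [-0.2,-0.05,0,0,0,0,0.4],
  [-0.4,-0.15,0,0,0,0,0.4],
  [-0.6,-0.25,0,0,0,0,0.4],
  [-0.8,-0.35,0,0,0,0,0.4],
  [-1,-0.415,0,0,0,0,0.4],
  [-1,-0.415,0,0,0,0,0.4],
  [-1,-0.415,0,0,0,0,0.4],
])

```text
time_s: 21.95
tool_pos: [0.4635, -0.2318, 0.1842]
tool_rot: [-180.0, -0.1, 85.6]
force: [0.0, 1.8, -0.9]
grip_width: 0.0484
grasp_force: 35.0
```

```bash
python3 - <<'E'
from meas import *
to([.461,-.286,.06],85.9); print(env.get_obs()["grasp_force"])
E
```

```text
at [ 0.4635 -0.2318  0.1842] [-1.7997e+02 -8.0000e-02  8.5640e+01] units [-0.2722  0.0085  0.6205] [-0.0003 -0.0009 -0.003 ] rows 2.7106601636423044 0.03138470390696744
34.99982536188327
```

apply_moves([
  [-0.15,0.01,0,0,0,0,0.4],
  [-0.27,0.01,0.1,0,0,0,0.4],
  [-0.27,0.01,0.3,0,0,0,0.4],
  [-0.27,0.01,0.5,0,0,0,0.4],
  [-0.27,0.01,0.62,0,0,0,0.4],
  [-0.27,0.01,0.75,0,0,0,0.4],
  [-0.27,0.01,0.82,0,0,0,0.4],
  [-0.27,0.01,0.82,0,0,0,0.4],
  [-0.27,0.01,0.82,0,0,0,0.4],
])

```text
time_s: 22.85
tool_pos: [0.4639, -0.2846, 0.022]
tool_rot: [179.9, -0.0, 85.9]
force: [0.6, -0.4, -0.6]
grip_width: 0.0482
grasp_force: 35.0
```

apply_moves([
  [0,0,0.02,0,0,0,0.4],
  [0,0,0.04,0,0,0,0.4],
  [0,0,0.055,0,0,0,0.4],
  [0,0,0.06,0,0,0,0.4],
  [0,0,0.06,0,0,0,0.4],
])

```text
time_s: 23.35
tool_pos: [0.4632, -0.2854, 0.0099]
tool_rot: [179.9, 0.0, 85.8]
force: [-1.1, 0.6, 2.9]
grip_width: 0.0486
grasp_force: 35.0
```

Light contact with the tray floor. I'll open and rise.

apply_moves([
  [0,0,0,0,0,0,0.8],
  [0,0,0,0,0,0,0.8],
  [0,0,0,0,0,0,0.8],
  [0,0,0,0,0,0,0.8],
  [0,0,0,0,0,0,0.8],
  [0,0,-0.1,0,0,0,0.8],
  [0,0,-0.2,0,0,0,0.8],
  [0,0,-0.4,0,0,0,0.8],
  [0,0,-0.6,0,0,0,0.8],
  [0,0,-0.8,0,0,0,0.8],
  [1,0,-0.8,0,0,0,0.8],
  [1,0,-0.8,0,0,0,0.8],
  [1,0,-0.8,0,0,0,0.8],
  [1,0,-0.8,0,0,0,0.8],
  [1,0,-0.8,0,0,0,0.8],
  [1,0,-0.8,0,0,0,0.8],
])

```text
time_s: 24.95
tool_pos: [0.4775, -0.0846, 0.1696]
tool_rot: [179.9, 0.1, 86.0]
force: [-0.1, 0.1, 1.0]
grip_width: 0.0699
grasp_force: 0.0
```

```bash
python3 - <<'E'
from h import *
for i in range(2):
  im=viewer.read_camera("side"); cv2.imwrite(f"pics/side7.png",im[:,:,::-1])
  for t,z in(("wheel",.029),("punch",.0065)):
    for d in masks_of("side",t)[:3]: print(t,round(d["conf"],2),d["location"],np.round(onz("side",d["location"],z),3))
E
```

```text
wheel 0.61 [315.7, 314.2] [[0.531 0.115 0.029]]
punch 0.6 [258.9, 366.9] [[0.566 0.271 0.006]]
punch 0.54 [236.5, 319.9] [[0.676 0.212 0.006]]
wheel 0.77 [315.6, 316.8] [[0.528 0.12  0.029]]
wheel 0.22 [344.2, 242.6] [[ 0.586 -0.085  0.029]]
punch 0.57 [239.7, 318.4] [[0.673 0.205 0.007]]
```

View pics/side7.png

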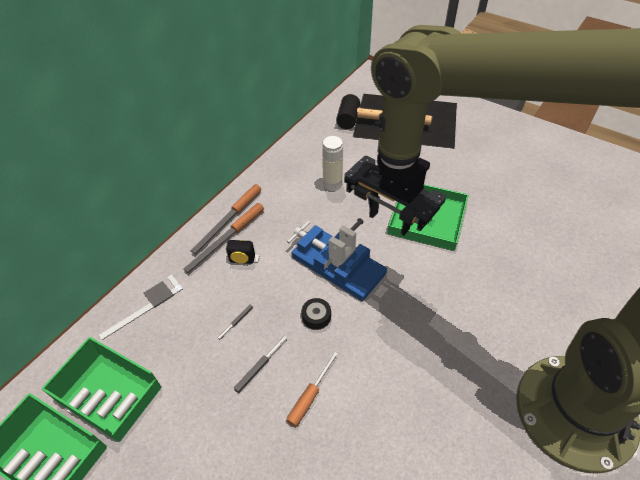

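```bash
python3 - <<'E'
from h import *
for i in range(2):
  im=viewer.read_camera("top"); cv2.imwrite(f"pics/top7.png",im[:,:,::-1])
  for t,z in(("wheel",.029),("punch",.0065)):
    for d in masks_of("top",t)[:3]: print(t,round(d["conf"],2),d["location"],np.round(onz("top",d["location"],z),3))
g=im[262:390,400:530]; m=(g.max(2)<60)&(np.abs(g[...,1].astype(int)-g[...,0])<15); ys,xs=np.nonzero(m); print(len(xs),np.round(onz("top",[[xs.mean()+400,ys.mean()+262]],.03),3) if len(xs) else "", xs.std(),ys.std())
E
```

```text
wheel 0.26 [149.5, 259.1] [[0.562 0.266 0.029]]
punch 0.63 [186.3, 198.3] [[0.68  0.214 0.006]]
punch 0.63 [326.1, 261.0] [[ 0.57  -0.045  0.006]]
punch 0.57 [148.9, 258.1] [[0.567 0.273 0.006]]
wheel 0.67 [239.7, 279.4] [[0.531 0.107 0.029]]
wheel 0.28 [150.7, 259.5] [[0.562 0.264 0.029]]
punch 0.87 [144.3, 255.6] [[0.572 0.282 0.006]]
punch 0.58 [187.4, 198.6] [[0.679 0.212 0.006]]
252 [[ 0.508 -0.272  0.03 ]] 1.4736441171894197 20.914128667093784
```

apply_moves([
  [0.25,0,-0.2,0,0,0,0.8],
  [0.5,0,-0.2,0,0,0,0.8],
  [0.75,0,-0.2,0,0,0,0.8],
  [1,0,-0.2,0,0,0,0.8],
  [1,0,-0.2,0,0,0,0.8],
  [1,0,-0.2,0,0,0,0.8],
])

```text
time_s: 26.15
tool_pos: [0.4916, 0.1164, 0.2095]
tool_rot: [179.9, -0.0, 86.1]
force: [-0.7, -1.0, -0.3]
grip_width: 0.0695
grasp_force: 0.0
```

```bash
python3 - <<'E'
from h import *
ref={c:cv2.imread(f"pics/{c}0.png")[:,:,::-1].astype(int) for c in("top","side")}
for c,s in(("top",(262,390,400,530)),("side",(175,255,380,475))):
  im=viewer.read_camera(c)
  for d in masks_of(c,"wheel")[:4]: print(c,round(d["conf"],2),d["location"],np.round(onz(c,d["location"],.029),3))
  d=(np.abs(im.astype(int)-ref[c]).max(2)>50)[s[0]:s[1],s[2]:s[3]].astype(np.uint8)
  n,l,st,ce=cv2.connectedComponentsWithStats(d)
  for i in range(1,n):
    if st[i,4]>30:
      q=im[s[0]:s[1],s[2]:s[3]][l==i]; print(c,"diff",st[i],ce[i]+[s[2],s[0]],np.round(onz(c,[ce[i]+[s[2],s[0]]],.03),3),np.median(q,0))
print(env.get_obs()["tool_pos"])
E
```

```text
top 0.85 [247.2, 281.8] [[0.527 0.094 0.029]]
top 0.58 [465.6, 321.5] [[ 0.467 -0.29   0.029]]
top diff [ 52  43  22  30 574] [462.59930314 319.80487805] [[ 0.469 -0.284  0.03 ]] [34.  35.  32.5]
side 0.73 [316.0, 312.7] [[0.533 0.111 0.029]]
side 0.71 [429.3, 210.6] [[ 0.463 -0.29   0.029]]
side 0.66 [257.1, 369.7] [[0.557 0.284 0.029]]
side diff [ 33  25  23  24 371] [424.60916442 211.21024259] [[ 0.472 -0.281  0.03 ]] [45. 47. 44.]
side diff [ 0 69  9 11 82] [383.59756098 249.82926829] [[ 0.496 -0.117  0.03 ]] [41. 40. 43.]
[0.49214846 0.11134679 0.20909063]
```

The wheel is in the tray at about (0.466, -0.287), seen by both cameras. The punch is lying flat, and the arm is clear of everything.

```bash
python3 -c "
from cell import env
print(env.sign_off())"
```

```text
the job is handed in; nothing more can be done
None
```

The job is handed in, with no verdict shown: the pin was pressed against its stop at about 23 N, the punch lies flat on the bench, and the wheel is in the green tray; I never touched the screwdriver, spray can or tape measure.

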